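Put the stacking lunch box together

ROBOT

A 6-joint arm with a two-finger parallel gripper is mounted at the origin on a cart in front of the work surface, level with it; the furniture and walls round the work are solid. World frame = base frame: x ahead of the robot, y to its left, z up, the work surface at z = 0. Lengths are in m, angles in rad, forces in N, time in s.
With the tool pointing down it reaches from about 0.275 to 0.825 m from the base axis. Payload 5.2 kg.
Tool frame: the origin (TCP) lies on the centre line of the jaws, within the pads' length; the fingertips stand 14 mm ahead of it and the grasp point (between the pads) lies 5 mm behind it (tip_extent is the distance from the TCP to the fingertips, in m); z points along the fingers, y is the direction in which the jaws open and shut (so a half turn about z gives the same grasp; the last joint's range is limited). The gripper opens to 93 mm and grips with 3 to 60 N. Pads are 15 mm wide; open, the fingers measure 128 mm over their backs; the gripper's body (75 mm by 188 mm) begins 65 mm behind the grasp point.
Start: joints at [0.927, 0.259, 1.535, -0, 1.348, -0.203], TCP at [0.235, 0.497, 0.233] pointing down, gripper open.
Joint ranges: [-3.14, 3.14], [-0.91, 2.08], [0.19, 2.58], [-1.22, 4.36], [0.22, 2.71], [-3.12, 3.12]. Speed limits (rad/s): [2.57, 2.57, 3.14, 3.14, 3.14, 3.14].

INTERFACE

Orientations are given as a unit quaternion [w, x, y, z].
In Python, from bench import state, read_camera, finish_job, tip_extent gives the robot as it stands.
- The arm moves only by the shell command python3 -m pendant 'ROWS' [FORCE]. ROWS is JSON, a list of rows, each a list of 7 numbers: the shift along the world's x, y, z in mm, then the turn, a rotation vector about the world's x, y, z in degrees, then the opening, from -1 (shut) to 1 (fully open). In form: [[dx, dy, dz, rx, ry, rz, jaw], ...]. A call has 1 to 20 rows; each row shifts and turns the pose as measured when the row begins; what a row does not reach is not made up. A row lasts 1/10 s, in which the tool goes at most 50 mm and 8.59 degrees, less where a joint would pass 70% of its speed; a pose out of reach is approached as far as the arm can. A call with a gripper value outside its range is refused whole. The fingers move at their own pace and stop on an object; FORCE is the grip in N (left out, the last holds). Time passes only in rows, so rows that do not move let the fingers close. It gives the time, the measured TCP pose, the force and the opening at its end, in the units of the state.
- state(): the state, without advancing time (a new reading comes with each control period).
- read_camera(name): name is "scene" or "top" or "wrist"; returns a dict with "img" (420x560x3 uint8, blue, green, red), "camera_matrix" (3x3 intrinsics, pixels), "distortion" ([k1, k2, p1, p2, k3] as OpenCV has them; the pictures are not rectified), "R" (3x3) and "t" (3): a world point X has camera coordinates R X + t. Camera axes: x right, y down, z forward; pixel columns grow to the right and rows downward; lengths in m; the calibration is good to about 2 mm. A picture is of the moment at which its call begins. There is no depth.
- finish_job(): hands the job in, once; it reports no verdict.
The state is a dict: "t": time; "qpos": joint angles; "dq": joint speeds; "joint_efforts": joint torques, N m; "tool_pos": TCP position; "orientation": TCP orientation; "wrist_force": force on the tool from outside, world axes, zero at the start; "wrist_torque": the same for the moment, N m; "grip_width": finger opening in m.
Only numpy, scipy, OpenCV 4.12 (cv2) and the standard library are available. Lean on these libraries where they do the work, as an engineer would, in place of code of your own. Each camera call takes 0.05 s, during which the arm holds its last target. There are 200 camera calls.

TASK

Put the steel lunch box together on its wooden base, one piece at a time from the bottom up: first the deep undivided tier, then the tier with two compartments, then the shallow one with three, and last the lid. Each piece must drop fully home on the one below and sit flush and level, and nothing may be tipped over on the way. Let go of everything at the end and leave the mug, the flat tin and the kitchen timer where they are.

Things in the scene. Friction and masses are not known exactly. Their poses are not given: they have to be found in the camera images.
- base_top (a point): Base of the lunch box: pale wooden slab 142 x 80 x 14 mm, fixed to the worktop, with a recess 114 x 52 mm, 8 mm deep, in its top for the 6 mm foot of the deep tier, whose walls then stand on the slab's top. Point: centre of the recess, level with the slab's top (z = 14 mm). x lengthways, y across, z up.
- deep_center (a point): Deep tier, undivided, 60 mm high overall, 0.2 kg. Steel, open top: outside 120 x 58 mm, upright walls 3 mm. Foot below: 104 x 44 x 6 mm, rounded. Seated, the foot is in the mouth below (play 5 mm lengthways, 4 across) and walls are flush: keep holding fingertips over 6 mm above its underside. Point: its centre, 30 mm above its underside. x lengthways, y across (grasp the 58 mm), z up. Starts on the worktop.
- middle_center (a point): Middle tier, one cross wall, two compartments, 50 mm high overall, 0.18 kg. Steel, open top: outside 120 x 58 mm, upright walls 3 mm. Foot below: 104 x 44 x 6 mm, rounded. Seated, the foot is in the mouth below (play 5 mm lengthways, 4 across) and walls are flush: keep holding fingertips over 6 mm above its underside. Point: its centre, 25 mm above its underside. x lengthways, y across (grasp the 58 mm), z up. Starts on the worktop.
- shallow_center (a point): Shallow tier, two cross walls, three compartments, 40 mm high overall, 0.16 kg. Steel, open top: outside 120 x 58 mm, upright walls 3 mm. Foot below: 104 x 44 x 6 mm, rounded. Seated, the foot is in the mouth below (play 5 mm lengthways, 4 across) and walls are flush: keep holding fingertips over 6 mm above its underside. Point: its centre, 20 mm above its underside. x lengthways, y across (grasp the 58 mm), z up. Starts on the worktop.
- lid_grip (a point): Lid: steel plate 120 x 58 x 6 mm over a foot like the tiers' (104 x 44 x 6 mm); on it a wooden grip bar 50 mm long, 14 wide, 24 high; 36 mm overall, 0.12 kg. Point: centre of the bar, 24 mm above the foot's underside, 12 mm above the plate. x lengthways, y across (grasp the bar's 14 mm), z up. Starts on the worktop, bar up. Lid and tiers fit either way round.
- mug: Spotted mug, 92 x 127 x 93 mm, standing on the worktop; origin at the centre of its underside. Not to be disturbed.
- flat_tin: Flat round food tin, 86 mm across, 40 mm high; origin at the centre of its underside. Not to be disturbed.
- timer: Round kitchen timer with a red top, 59 mm across, 52 mm high; origin at the centre of its underside. Not to be disturbed.
Not all that is in view belongs to the job. Leave any purple look-alike of the part that bears middle_center alone.

How it is judged:
By the outcome, as a careful person would: the job done as asked, in the order asked, and still so for the second after the job is handed in, with the robot touching nothing.
It also fails if it takes over 120 s, if anything falls off the work surface, if the arm or the gripper's body presses on something with over 40 N, if the wrist force passes 120 N, or if a joint passes its speed limit or range.

## Working session

There is one attempt and no reset: what is moved stays moved. The work goes in short steps, Python scripts to look and compute and a shell command to move; the robot and the scene stay as the last step left them, time stands still between calls to the robot, and variables do not carry over. Pictures are saved under pics/ and viewed, about 12 in all and at most 16, crops included, and the job is handed in when it is done.

```bash
mkdir -p pics
python3 - <<'E'
from bench import *
import cv2
s=state();print(s)
for n in("scene","top"):
    c=read_camera(n);cv2.imwrite(f"pics/{n}0.png",c["img"]);print(n,c["camera_matrix"],c["distortion"],c["R"],c["t"])
E
```

```text
{'t': 0.0, 'qpos': array([ 9.27201032e-01,  2.59309905e-01,  1.53608213e+00, -2.28473957e-05,
        1.34798529e+00, -2.02775988e-01]), 'dq': array([-9.32441180e-05,  4.74506833e-04, -9.17342005e-04,  1.48121592e-03,
       -1.59608769e-03,  8.19104328e-04]), 'joint_efforts': array([-1.95670018e-04, -4.37318838e+01, -2.83998853e+01,  7.17076776e-02,
        4.16407746e-02, -1.25691809e-04]), 'tool_pos': array([0.23432926, 0.4970081 , 0.23183588]), 'orientation': array([-3.56297791e-04,  2.18626824e-01,  9.75808134e-01, -8.18195820e-04]), 'wrist_force': array([-0.47653603, -0.26791371, -0.2239715 ]), 'wrist_torque': array([ 4.23734283e-03,  7.14042649e-03, -3.49009560e-05]), 'grip_width': 0.09330943147721939}
scene [[469.5598357    0.         276.61978812]
 [  0.         469.5598357  212.98962388]
 [  0.           0.           1.        ]] [-0.0533607  0.         0.         0.         0.       ] [[ 0.86664682 -0.49859395 -0.01809333]
 [-0.34226535 -0.5677509  -0.74867439]
 [ 0.36301202  0.655029   -0.66269094]] [-0.38643603  0.30686897  1.44077047]
top [[411.20887174   0.         282.61135473]
 [  0.         411.20887174 216.62022552]
 [  0.           0.           1.        ]] [-0.01799221  0.          0.          0.          0.        ] [[ 0.01838714 -0.99980122 -0.00770918]
 [-0.99444123 -0.01748796 -0.10383069]
 [ 0.10367523  0.00957547 -0.99456511]] [0.12373795 0.5320077  1.15164741]
```

View pics/scene0.png

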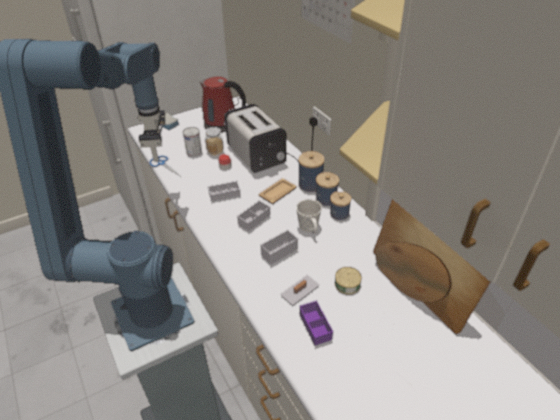

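View pics/top0.png

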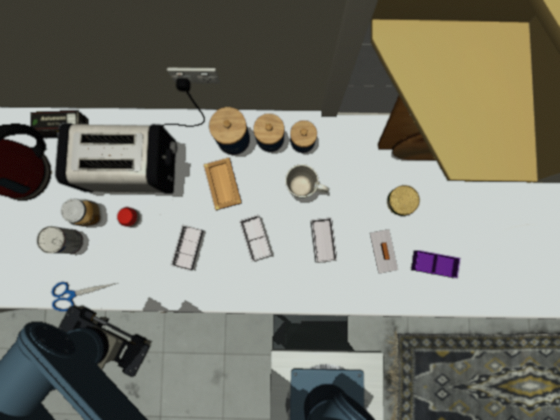

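The top view shows the base at (223,183), the shallow tier at (188,247), the middle at (257,238), the deep at (322,240) and the lid at (383,251). The mug is at (303,182), the tin at (404,200) and the timer at (127,216). These could be mistaken for the deep tier: the middle tier (257,238), the shallow tier (188,247) and the purple decoy (436,263). I'll check with a crop.

```bash
cat > h.py <<'E'
import numpy as np,cv2
from bench import *
def cast(c,px,z):
    u=cv2.undistortPoints(np.array(px,float).reshape(-1,1,2),c["camera_matrix"],np.array(c["distortion"],float)).reshape(-1,2)
    R=np.array(c["R"]);o=-R.T@np.array(c["t"])
    d=np.c_[u,np.ones(len(u))]@R
    return o+d*((z-o[2])/d[:,2])[:,None]
def proj(c,X):
    return cv2.projectPoints(np.array(X,float).reshape(-1,3),cv2.Rodrigues(np.array(c["R"]))[0],np.array(c["t"],float),c["camera_matrix"],np.array(c["distortion"],float))[0].reshape(-1,2)
E
python3 - <<'E'
from h import *
c=read_camera("top");im=c["img"]
cv2.imwrite("pics/crop1.png",cv2.resize(im[150:290,160:420],None,fx=3,fy=3,interpolation=cv2.INTER_CUBIC))
# worktop is bluish white; anything else
hsv=cv2.cvtColor(im,cv2.COLOR_BGR2HSV)
print([ (p,im[p[1],p[0]].tolist()) for p in [(290,250),(350,250),(322,240),(252,230),(383,235),(188,240),(220,285)]])
bg=cv2.medianBlur(im,61)
d=np.abs(im.astype(int)-bg).max(2)
m=(d>14).astype(np.uint8)
cv2.imwrite("pics/m1.png",m*255)
cs,_=cv2.findContours(m,cv2.RETR_EXTERNAL,cv2.CHAIN_APPROX_NONE)
Z=dict(base=(.014,(223,183)),deep=(.06,(322,240)),mid=(.05,(257,238)),shal=(.04,(188,247)),lid=(.012,(383,251)),tin=(.04,(404,200)))
for n,(z,p) in Z.items():
    k=[q for q in cs if cv2.pointPolygonTest(q,p,False)>=0]
    if not k: print(n,'none');continue
    q=max(k,key=cv2.contourArea)
    w=cast(c,q[:,0],z)
    r=cv2.minAreaRect((w[:,:2]*1000).astype(np.float32));print(n,r)
E
```

```text
[((290, 250), [208, 210, 205]), ((350, 250), [207, 210, 204]), ((322, 240), [185, 189, 193]), ((252, 230), [201, 205, 205]), ((383, 235), [170, 172, 177]), ((188, 240), [183, 186, 190]), ((220, 285), [207, 210, 204])]
base ((826.5187377929688, 179.82415771484375), (643.8484497070312, 1644.4169921875), 9.59009838104248)
deep ((462.8251953125, 19.192707061767578), (126.30310821533203, 67.87380981445312), 7.376932144165039)
mid ((466.0494689941406, 204.89682006835938), (129.1131591796875, 69.64885711669922), 18.56345558166504)
shal ((435.5584411621094, 397.92193603515625), (76.69998931884766, 123.43498229980469), 76.43274688720703)
lid ((436.3858642578125, -157.749267578125), (124.01625061035156, 63.47068786621094), 12.116169929504395)
tin ((581.6071166992188, -208.37344360351562), (91.80123901367188, 100.82252502441406), 45.239784240722656)
```

View pics/crop1.png

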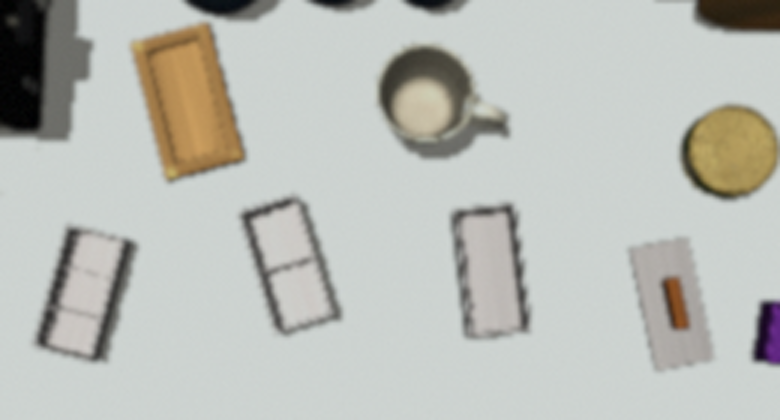

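Identities confirmed by the count of cross walls: deep at crop (490,272), middle (291,265), shallow (86,293). Lid and base are plain, and the purple part sits apart. Next I'll measure the base by colour, plus the tiers' current tool yaw.

```bash
cat >> h.py <<'E'
def yaw():  # direction of the jaws, deg, in (-90..90] relative to world y
    w,x,y,z=state()["orientation"]
    jy=np.array([2*(x*y-w*z),1-2*(x*x+z*z)])
    return np.degrees(np.arctan2(-jy[0],jy[1]))
E
python3 - <<'E'
from h import *
c=read_camera("top");im=c["img"]
hsv=cv2.cvtColor(im,cv2.COLOR_BGR2HSV)
m=cv2.inRange(hsv,(5,90,60),(25,255,255))
cs,_=cv2.findContours(m,cv2.RETR_EXTERNAL,cv2.CHAIN_APPROX_NONE)
for n,z,p in(("base",.014,(223,183)),("bar",.036,(385,251))):
    q=max([q for q in cs if cv2.pointPolygonTest(q,p,False)>=0],key=cv2.contourArea)
    print(n,cv2.minAreaRect((cast(c,q[:,0],z)[:,:2]*1000).astype(np.float32)))
print(yaw(),state()["tool_pos"])
for n,p,z in(("toaster base edge",[(176,188),(170,130)],0.0),("jar",[(228,150)],0.08)): print(n,cast(c,p,z))
E
```

```text
base ((626.430419921875, 312.6858215332031), (138.9179229736328, 76.55699920654297), 16.34786605834961)
bar ((436.8531188964844, -157.2571258544922), (46.12883758544922, 13.915868759155273), 10.976520538330078)
-25.257432873872265 [0.23445291 0.49717866 0.23212119]
toaster base edge [[0.61249981 0.45166603 0.        ]
 [0.78939388 0.4781305  0.        ]]
jar [[0.70877909 0.28883795 0.08      ]]
```

```bash
python3 -m pendant '[[21,-43,0,0,0,8,1],[21,-43,0,0,0,8,1],[21,-43,0,0,0,8,1],[21,-43,0,0,0,8,1],[21,-43,0,0,0,0,1],[21,-43,0,0,0,0,1],[21,-43,0,0,0,0,1],[21,-43,0,0,0,0,1],[21,-43,0,0,0,0,1],[21,-43,0,0,0,0,1],[19,-43,0,0,0,0,1],[0,0,0,0,0,0,1],[0,0,0,0,0,0,1]]' 25
python3 - <<'E'
from h import *
c=read_camera("wrist");cv2.imwrite("pics/w1.png",c["img"]);print(yaw(),state()["tool_pos"],-c["R"].T@c["t"],c["R"])
E
```

```text
t: 1.5
tool_pos: [0.4615, 0.018, 0.231]
orientation: [0.001, -0.049, 0.999, -0.001]
wrist_force: [-0.1, -1.2, -0.8]
grip_width: 0.0928
5.725086094287637 [0.46159029 0.01819798 0.2310029 ] [0.3921604  0.01130595 0.38172982] [[-0.09801804  0.99518153 -0.00248531]
 [ 0.96349396  0.09552165  0.25010999]
 [ 0.24914225  0.02212071 -0.96821424]]
```

View pics/w1.png

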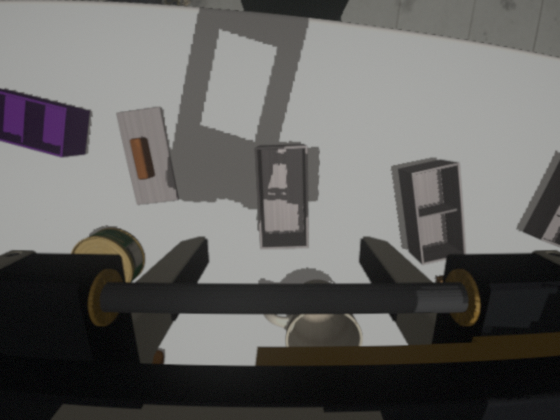

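Run:
```python
import cv2
im=cv2.imread("pics/w1.png")
cv2.imwrite("pics/w1c.png",cv2.resize(im[130:260,235:335],None,fx=4.6,fy=4.6,interpolation=cv2.INTER_CUBIC))
```

```text
(no output)
```

View pics/w1c.png

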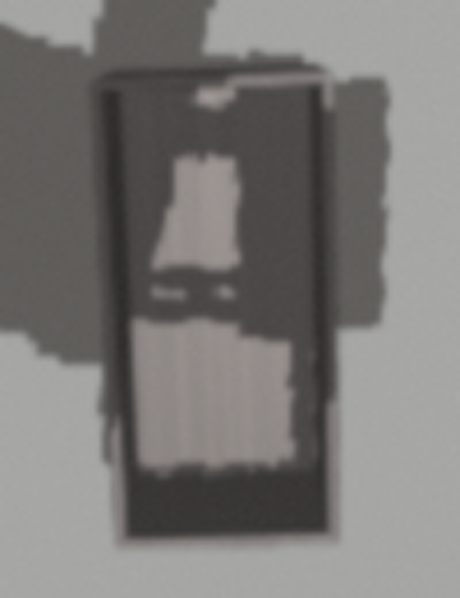

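The rim's outer corners in the crop are about (98,80), (332,72), (340,540) and (117,545). Casting these onto z = 60 mm.

```bash
cat >> h.py <<'E'
def quad(c,pts,z,dims=True):  # centre and long-axis angle of a rectangle from 4 corner pixels in order
    w=cast(c,pts,z)[:,:2]*1000
    e=np.array([w[1]-w[0],w[2]-w[1],w[3]-w[2],w[0]-w[3]]);L=np.linalg.norm(e,axis=1)
    l=(e[1]-e[3]) if L[1]>L[0] else (e[0]-e[2])
    a=np.degrees(np.arctan2(l[1],l[0]));a=(a+90)%180-90
    return w.mean(0).round(1),round(a,1),L.round(1)
E
python3 - <<'E'
from h import *
c=read_camera("wrist")
p=np.array([(98,80),(332,72),(340,540),(117,545)])/4.6+[235,130]-[.4,.4]
print(quad(c,p,.06),yaw())
E
```

```text
(array([463.6,  16.8]), np.float64(7.3), array([ 55.3, 118. ,  57.5, 117.5])) 5.8097347549873755
```

```bash
python3 -m pendant '[[2,-1,-45,0,0,1.5,1],[0,0,-45,0,0,0,1],[0,0,-45,0,0,0,1],[0,0,-35,0,0,0,1],[0,0,-17,0,0,0,1],[0,0,0,0,0,0,1],[0,0,0,0,0,0,-1],[0,0,0,0,0,0,-1],[0,0,0,0,0,0,-1],[0,0,0,0,0,0,-1],[0,0,0,0,0,0,-1]]' 25
python3 -c "
from h import *
print(yaw(),state()['tool_pos'])"
```

```text
t: 2.7
tool_pos: [0.4639, 0.0302, 0.0463]
orientation: [0.009, -0.074, 0.997, -0.002]
wrist_force: [-0.5, 0.5, -1.6]
grip_width: 0.0589
8.536349836445876 [0.46388277 0.03015129 0.04625703]
```

The tool slid 12 mm in +y while closing, so I'll look before lifting.

Run:
```python
from h import *
a=read_camera("wrist");b=read_camera("scene")
p=proj(b,[.464,.03,.05])[0].astype(int);print(p)
x=cv2.resize(b["img"][p[1]-70:p[1]+70,p[0]-70:p[0]+70],(420,420),interpolation=cv2.INTER_CUBIC)
cv2.imwrite("pics/g1.png",np.hstack([cv2.resize(a["img"],(380,420)),x]))
print(state()['tool_pos'],state()['wrist_force'])
```

```text
[276 240]
[0.46376742 0.03024875 0.04598321] [ 0.28173728 -0.11364036  3.44838742]
```

View pics/g1.png

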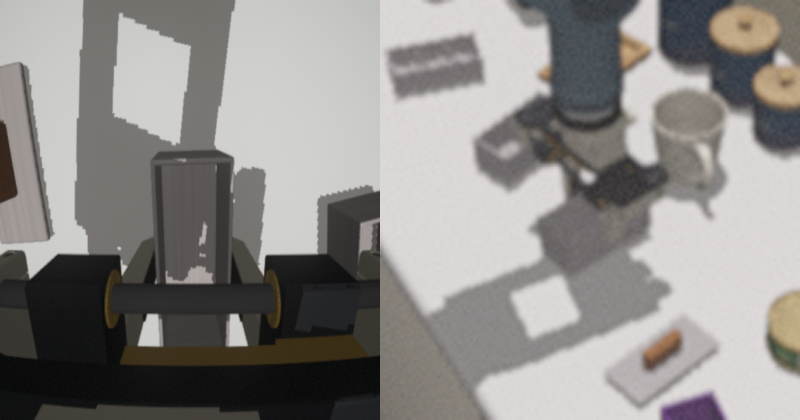

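The deep tier is gripped squarely and centred between the jaws (wrist picture). The mug is clear. I'll lift it and stop beside the base for a wrist look.

```bash
python3 -m pendant '[[0,0,20,0,0,0,-1],[0,0,40,0,0,0,-1],[0,0,45,0,0,0,-1],[0,0,45,0,0,0,-1],[0,0,40,0,0,0,-1],[29,27,0,0,0,3,-1],[29,27,0,0,0,3,-1],[29,27,0,0,0,0,-1],[29,27,0,0,0,0,-1],[29,27,0,0,0,0,-1],[29,27,0,0,0,0,-1],[0,0,0,0,0,0,-1],[0,0,0,0,0,0,-1]]'
python3 - <<'E'
from h import *
c=read_camera("wrist");cv2.imwrite("pics/w2.png",c["img"]);np.savez("w2.npz",**c)
print(yaw(),state()["tool_pos"],state()["wrist_force"])
E
```

```text
t: 4.1
tool_pos: [0.6357, 0.2, 0.2388]
orientation: [0.002, -0.125, 0.992, 0.001]
wrist_force: [-0.2, -1.1, -2.1]
grip_width: 0.0591
14.381480610323816 [0.63541841 0.19991525 0.23863243] [-0.45693842 -0.10316776 -2.08596054]
```

View pics/w2.png

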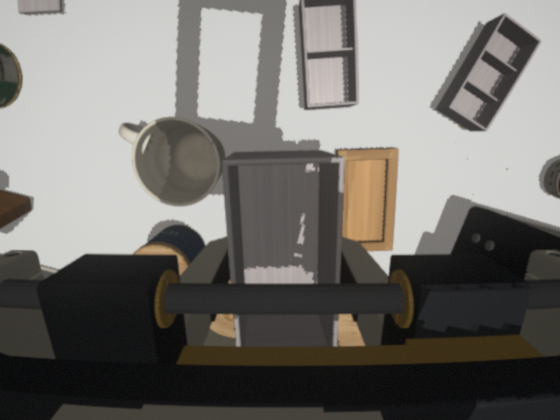

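The wrist picture shows the base's right edge with corners near (397,149) and (394,250). The held tier's front rim corners are near (223,156) and (341,153).

Run:
```python
from h import *
c=dict(np.load("w2.npz"));im=c["img"]
hsv=cv2.cvtColor(im,cv2.COLOR_BGR2HSV)
m=cv2.inRange(hsv,(5,80,60),(25,255,255)); m[:, :330]=0; m[270:]=0; m[:,420:]=0
q=max(cv2.findContours(m,0,1)[0],key=cv2.contourArea);a=cv2.approxPolyDP(q,3,True)[:,0];print(a.tolist())
g=cv2.cvtColor(im,cv2.COLOR_BGR2GRAY)
s=cv2.cornerSubPix(g,np.float32([[397,149],[394,250],[336,150],[223,156],[341,153]]).reshape(-1,1,2),(4,4),(-1,-1),(3,30,.01)).reshape(-1,2);print(s.tolist())
w=cast(c,s[:3],.014)*1000;print(w.round(1))
d=w[0]-w[1];L=np.hypot(*d[:2]);u=d[:2]/L;print("len",L,"ang",np.degrees(np.arctan2(-u[1],-u[0])))
mid=(w[0]+w[1])[:2]/2
for n in([-u[1],u[0]],[u[1],-u[0]]): print("centre",mid+40*np.array(n))
f=cast(c,s[3:],.2526)*1000;print("front",f.round(1))
v=f[1]-f[0];W=np.hypot(*v[:2]);v=v[:2]/W;t=state()["tool_pos"]*1000
fm=f[:,:2].mean(0); n=np.array([v[1],-v[0]]);n*=np.sign(n[0])
print("W",W,"angle",np.degrees(np.arctan2(n[1],n[0])),"tier centre-tcp along,across",((fm+60*n-t[:2])@n),(fm-t[:2])@v)
```

```text
[[397, 149], [337, 151], [345, 157], [342, 236], [359, 241], [366, 250], [391, 249]]
[[398.0329284667969, 148.1022186279297], [394.0, 250.0], [336.0, 150.0], [223.0, 156.0], [337.3702392578125, 156.80203247070312]]
[[548.5 328.8  14. ]
 [682.1 371.4  14. ]
 [571.2 252.2  14. ]]
len 140.1582767659269 ang 17.696226034430225
centre [627.46843455 311.999534  ]
centre [603.15080973 388.21405442]
front [[584.7 157.7 252.6]
 [571.8 209.5 252.6]]
W 53.31207875775616 angle 13.963984383890768 tier centre-tcp along,across 0.6123311766949198 -2.057220302532242
```

```bash
python3 -m pendant '[[-3,38,0,0,0,2,-1],[-3,38,0,0,0,0,-1],[-2,37,0,0,0,0,-1],[0,0,0,0,0,0,-1],[0,0,-45,0,0,0,-1],[0,0,-45,0,0,0,-1],[0,0,-45,0,0,0,-1],[0,0,-25,0,0,0,-1],[0,0,-8,0,0,0,-1],[0,0,0,0,0,0,-1]]'
python3 -c "
from h import *
print(yaw(),state()['tool_pos']*1000)"
```

```text
t: 5.15
tool_pos: [0.6216, 0.3031, 0.0712]
orientation: [0.003, -0.138, 0.99, -0.0]
wrist_force: [0.8, -0.3, -1.7]
grip_width: 0.0592
15.835240766831282 [621.62932201 303.13668742  71.23920995]
```

```bash
python3 -m pendant '[[5.5,9,0,0,0,1,-1],[0,0,0,0,0,0,-1],[0,0,-2,0,0,0,-1]]'
python3 -c "
from h import *
print(yaw(),state()['tool_pos']*1000,state()['qpos'])"
```

```text
t: 5.45
tool_pos: [0.6307, 0.3125, 0.0749]
orientation: [0.007, -0.146, 0.989, 0.001]
wrist_force: [-0.9, -0.2, -1.8]
grip_width: 0.0593
16.844387031793698 [630.70358262 312.46401239  74.927313  ] [ 3.02465258e-01  6.44930563e-01  1.32507920e+00 -1.20911542e-03
  1.15773508e+00 -1.56185025e+00]
```

```bash
python3 -m pendant '[[-3,0,-3,0,0,0,-1],[0,0,0,0,0,0,-1],[0,0,0,0,0,0,-1]]'
python3 -c "
from h import *
for i in range(2): read_camera('top');print(yaw(),state()['tool_pos']*1000,state()['orientation'])"
```

```text
t: 5.75
tool_pos: [0.6288, 0.3133, 0.0743]
orientation: [0.009, -0.147, 0.989, 0.001]
wrist_force: [0.1, -0.8, -2.1]
grip_width: 0.0595
16.879079721950045 [628.62517326 313.26597686  74.19989111] [ 8.97406982e-03 -1.46763806e-01  9.89130475e-01  8.68387952e-04]
16.875720293505672 [628.61669451 313.18969609  74.04474013] [ 8.86617668e-03 -1.46735103e-01  9.89135740e-01  8.29216205e-04]
```

```bash
cat >> h.py <<'E'
def rep():
    s=state();w,x,y,z=s["orientation"]
    zx,zy=2*(x*z+w*y),2*(y*z-w*x)
    print("pos",(s["tool_pos"]*1000).round(1),"yaw",yaw().round(1),"fix rx,ry",np.degrees([-zy,zx]).round(2),"F",s["wrist_force"].round(1),"grip",round(s["grip_width"]*1000,1),"t",s["t"])
E
python3 -m pendant '[[-1,-1,-6,-0.2,1,0,-1],[0,0,0,0,0,0,-1],[0,0,0,0,0,0,-1]]' >/dev/null
python3 -c "
from h import *
rep()"
```

```text
pos [627.4 312.   67.3] yaw 16.9 fix rx,ry [-0.01 -0.12] F [-0.3  0.  -1.8] grip 59.3 t 6.15
```

```bash
python3 -m pendant '[[0,0,-4,0,0,0,-1],[0,0,-4,0,0,0,-1],[0,0,0,0,0,0,-1]]' >/dev/null
python3 -c "
from h import *
rep()"
python3 -m pendant '[[0,0,-3,0,0,0,-1],[0,0,-2,0,0,0,-1],[0,0,0,0,0,0,-1]]' >/dev/null
python3 -c "
from h import *
rep()"
```

```text
pos [627.3 311.8  58.1] yaw 16.9 fix rx,ry [-0.   -0.16] F [-0.1 -0.4 -3.1] grip 59.0 t 6.45
pos [627.6 311.8  54.7] yaw 16.9 fix rx,ry [-0.   -0.09] F [ 0.2 -0.3 -2.9] grip 59.1 t 6.75
```

The foot is in the recess, since it went below 14 mm without contact. I'll lower the last millimetre and release.

```bash
python3 -m pendant '[[0,0,-2,0,0,0,-1],[0,0,0,0,0,0,-1]]' >/dev/null
python3 -c "
from h import *
rep()"
python3 -m pendant '[[0,0,0,0,0,0,-0.1],[0,0,0,0,0,0,0.5],[0,0,0,0,0,0,1],[0,0,0,0,0,0,1],[0,0,0,0,0,0,1]]' >/dev/null
python3 -c "
from h import *
rep()"
```

```text
pos [628.  311.8  54.3] yaw 16.9 fix rx,ry [-0.01 -0.  ] F [-0.2 -0.4 -2.4] grip 59.3 t 6.95
pos [628.7 312.   54.1] yaw 16.9 fix rx,ry [-0.04  0.09] F [-0.2  0.1  0.2] grip 86.9 t 7.45
```

```bash
python3 -m pendant '[[0,0,20,0,0,0,1],[0,0,40,0,0,0,1],[0,0,45,0,0,0,1],[0,0,45,0,0,0,1],[0,0,40,0,0,0,1],[0,0,0,0,0,0,1],[0,0,0,0,0,0,1]]' >/dev/null
python3 - <<'E'
from h import *
rep()
c=read_camera("wrist");np.savez("w3.npz",**c)
p=proj(c,[.628,.312,.068])[0];print(p)
im=c["img"];x0,y0=210,120
cv2.imwrite("pics/w3.png",cv2.resize(im[y0:y0+150,x0:x0+160],None,fx=4,fy=4,interpolation=cv2.INTER_CUBIC))
E
```

```text
pos [625.8 311.3 249.2] yaw 16.9 fix rx,ry [ 0.   -0.12] F [ 0.5  0.6 -1. ] grip 93.0 t 8.15
[283.78355627 198.07269856]
```

View pics/w3.png

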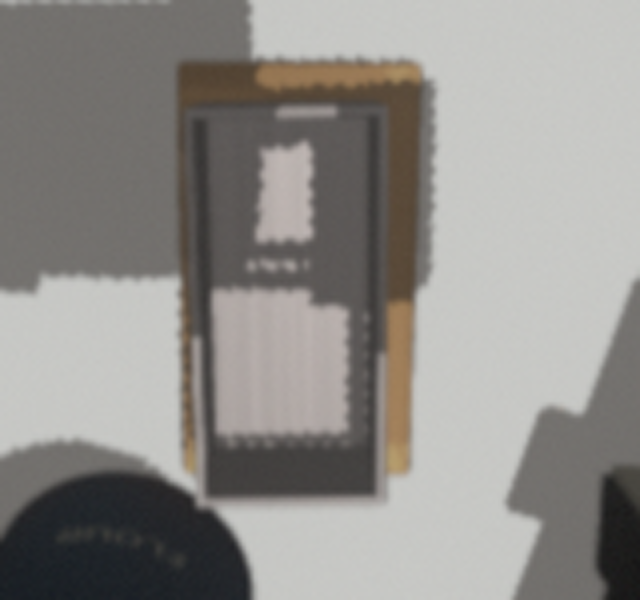

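The tier sits on the base. Its rim corners in the crop are (186,108), (386,105), (386,501) and (199,505); the slab's are (180,62), (421,62), (410,474) and (185,470). I'll check that they are concentric.

Run:
```python
from h import *
c=dict(np.load("w3.npz"))
f=lambda p:np.array(p)/4+[210,120]-.4
print("rim",quad(c,f([(186,108),(386,105),(386,501),(199,505)]),.068))
print("base",quad(c,f([(180,62),(421,62),(410,474),(185,472)]),.014))
print("base front mid+71",cast(c,f([(180,62),(421,62)]),.014)[:,:2].mean(0)*1000+71*np.array([np.cos(.293),np.sin(.293)]))
# middle tier as seen by the top camera, rim z=50, interior bright floor ignored: dark+wall outline
t=read_camera("top");cv2.imwrite("pics/t2.png",cv2.resize(t["img"][205:275,160:290],None,fx=6,fy=6,interpolation=cv2.INTER_CUBIC))
```

```text
rim (array([628.4, 309.9]), np.float64(17.7), array([ 56. , 118.1,  57. , 118.6]))
base (array([626.4, 312.3]), np.float64(16.5), array([ 77.9, 140.9,  79.2, 140.1]))
base front mid+71 [627.04832212 312.89513036]
```

View pics/t2.png

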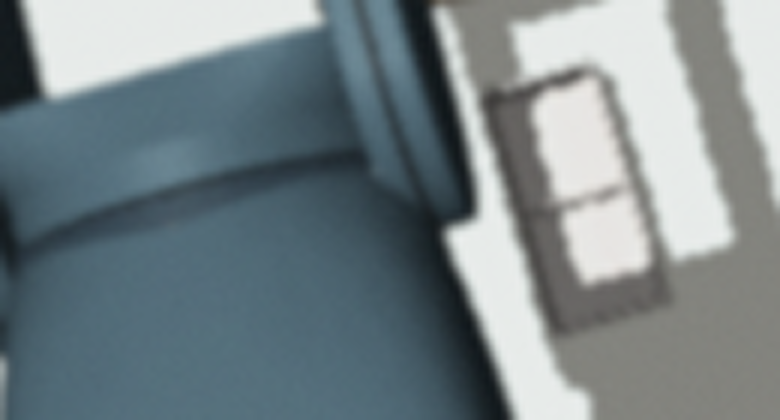

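```bash
python3 -m pendant '[[-40,-27,0,0,0,0,1],[-40,-27,0,0,0,0,1],[-40,-27,0,0,0,0,1],[-40,-26,-15,0,0,0,1],[0,0,0,0,0,0,1],[0,0,0,0,0,0,1]]' >/dev/null
python3 - <<'E'
from h import *
rep()
t=read_camera("top");print("top",quad(t,np.array([(490,92),(592,68),(668,300),(562,333)])/6+[160,205]-.4,.05))
c=read_camera("wrist");np.savez("w4.npz",**c)
print(proj(c,[.464,.204,.05])[0])
im=c["img"];x0,y0=210,120
cv2.imwrite("pics/w4.png",cv2.resize(im[y0:y0+150,x0:x0+160],None,fx=4,fy=4,interpolation=cv2.INTER_CUBIC))
E
```

```text
pos [453.8 200.9 214.4] yaw 16.9 fix rx,ry [ 0.44 -2.01] F [ 0.1 -0.9  0.7] grip 92.9 t 8.85
top (array([467.2, 206.8]), np.float64(18.8), array([ 49.1, 114.3,  51.5, 117.7]))
[283.2507314  214.27079944]
```

View pics/w4.png

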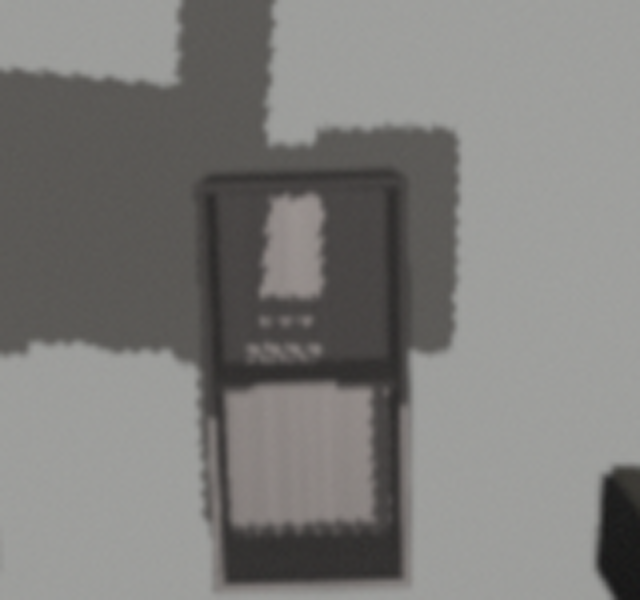

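The middle tier's rim corners in the crop are (197,180), (403,175), (408,583) and (215,588). The cross wall is visible, so it is the right part.

Run:
```python
from h import *
c=dict(np.load("w4.npz"))
print(quad(c,np.array([(197,180),(403,175),(408,583),(215,588)])/4+[210,120]-.4,.05))
rep()
```

```text
(array([466., 208.]), np.float64(18.6), array([ 55.8, 118. ,  56.4, 118.2]))
pos [454.8 201.4 214.7] yaw 16.9 fix rx,ry [ 0.45 -2.01] F [0.6 0.7 0.5] grip 92.9 t 8.95
```

```bash
python3 -m pendant '[[11,7,-40,0.4,-2,1.5,1],[0,0,-45,0,0,0,1],[0,0,-35,0,0,0,1],[0,0,0,0,0,0,1]]' >/dev/null
python3 -c "
from h import *
rep()"
```

```text
pos [475.5 211.9  94. ] yaw 18.6 fix rx,ry [-0.12  0.8 ] F [ 0.1 -1.3 -0.1] grip 93.0 t 9.35
```

```bash
python3 -m pendant '[[-9,-4,-20,0,0.8,0,1],[0,0,0,0,0,0,1],[0,0,0,0,0,0,1]]' >/dev/null
python3 -c "
from h import *
rep()"
```

```text
pos [472.5 209.9  76.7] yaw 18.6 fix rx,ry [-0.19  0.3 ] F [ 0.8  0.6 -0.3] grip 92.9 t 9.65
```

```bash
python3 -m pendant '[[-6,-2,-20,0,0.3,0,1],[0,0,-20,0,0,0,1],[0,0,0,0,0,0,1],[0,0,0,0,0,0,1]]' >/dev/null
python3 -c "
from h import *
rep()"
```

```text
pos [475.6 210.4  44.4] yaw 18.7 fix rx,ry [-0.38  0.95] F [-0.  -0.6  0.6] grip 93.2 t 10.05
```

```bash
python3 -m pendant '[[-9,-3,-5,0,1,0,1],[0,0,0,0,0,0,1],[-3,0,-3,0,0,0,1],[0,0,0,0,0,0,1]]' >/dev/null
python3 -c "
from h import *
rep()"
```

```text
pos [465.7 207.9  40. ] yaw 18.7 fix rx,ry [-0.46  0.26] F [-0.1 -0.9 -0.1] grip 93.3 t 10.45
```

Position is good. I'll go down 4 mm and close.

```bash
python3 -m pendant '[[0,0,-5,0,0,0,1],[0,0,0,0,0,0,1]]' >/dev/null
python3 -c "
from h import *
rep()"
python3 -m pendant '[[0,0,0,0,0,0,-1],[0,0,0,0,0,0,-1],[0,0,0,0,0,0,-1],[0,0,0,0,0,0,-1],[0,0,0,0,0,0,-1]]' 25 >/dev/null
python3 -c "
from h import *
rep()"
```

```text
pos [465.8 207.9  35. ] yaw 18.7 fix rx,ry [-0.47  0.3 ] F [ 0.3  0.3 -0.3] grip 93.1 t 10.65
pos [465.8 208.   34.7] yaw 18.7 fix rx,ry [-0.47  0.27] F [ 0.4 -2.4  1.2] grip 57.9 t 11.15
```

```bash
python3 -m pendant '[[0,0,20,0,0,0,-1],[0,0,40,0,0,0,-1],[0,0,45,0,0,0,-1],[0,0,35,0,0,0,-1],[0,0,0,0,0,0,-1],[41,26,0,0,0,-0.5,-1],[41,26,0,0,0,-0.5,-1],[41,26,0,0,0,0,-1],[37,25,0,0,0,0,-1],[0,0,0,0,0,0,-1],[0,0,0,0,0,0,-1]]' >/dev/null
python3 -c "
from h import *
rep()"
```

```text
pos [617.5 310.6 162.5] yaw 17.5 fix rx,ry [-0.03 -1.35] F [ 0.3 -0.2 -2.1] grip 58.1 t 12.25
```

```bash
python3 -m pendant '[[11,1,-10,0,-1.3,-0.3,-1],[0,0,0,0,0,0,-1],[0,0,-20,0,0,0,-1],[0,0,-15,0,0,0,-1],[0,0,0,0,0,0,-1],[0,0,0,0,0,0,-1]]' >/dev/null
python3 -c "
from h import *
rep()"
```

```text
pos [622.  308.6 113. ] yaw 17.2 fix rx,ry [ 0.14 -0.63] F [ 0.2  0.2 -2.3] grip 57.7 t 12.85
```

```bash
python3 -m pendant '[[6,2.5,0,0,-0.6,0,-1],[0,0,0,0,0,0,-1],[0,0,0,0,0,0,-1]]' >/dev/null
python3 -c "
from h import *
rep()"
```

```text
pos [629.3 311.4 115.7] yaw 17.2 fix rx,ry [0.08 0.2 ] F [-0.   0.4 -1.8] grip 57.8 t 13.15
```

```bash
python3 -m pendant '[[-1,0,-6,0,0,0,-1],[0,0,-5,0,0,0,-1],[0,0,0,0,0,0,-1]]' >/dev/null
python3 -c "
from h import *
rep()"
```

```text
pos [628.8 311.7 105. ] yaw 17.2 fix rx,ry [0.05 0.31] F [ 0.3  0.3 -2.7] grip 57.6 t 13.45
```

Now the underside is at about 70 mm, just above the rim at 68. One small step at a time from here.

```bash
python3 -m pendant '[[-0.6,-0.5,-4,0,0.3,0,-1],[0,0,0,0,0,0,-1]]' >/dev/null
python3 -c "
from h import *
rep()"
python3 -m pendant '[[0,0,-3,0,0,0,-1],[0,0,0,0,0,0,-1]]' >/dev/null
python3 -c "
from h import *
rep()"
```

```text
pos [627.8 311.1 100.1] yaw 17.2 fix rx,ry [ 0.06 -0.07] F [-0.6 -0.  -2.8] grip 57.8 t 13.65
pos [628.2 311.2  97.2] yaw 17.2 fix rx,ry [ 0.05 -0.03] F [-1.1  0.4 -1.9] grip 57.7 t 13.85
```

The foot is in. I'll lower, release, go up and look.

```bash
python3 -m pendant '[[0,0,-1.5,0,0,0,-1],[0,0,0,0,0,0,-1],[0,0,0,0,0,0,-0.1],[0,0,0,0,0,0,0.5],[0,0,0,0,0,0,1],[0,0,0,0,0,0,1],[0,0,0,0,0,0,1]]' >/dev/null
python3 -c "
from h import *
rep()"
python3 -m pendant '[[0,0,20,0,0,0,1],[0,0,40,0,0,0,1],[0,0,45,0,0,0,1],[0,0,45,0,0,0,1],[0,0,15,0,0,0,1],[0,0,0,0,0,0,1],[0,0,0,0,0,0,1]]' >/dev/null
python3 - <<'E'
from h import *
rep()
c=read_camera("wrist");np.savez("w5.npz",**c)
im=c["img"];x0,y0=210,110
cv2.imwrite("pics/w5.png",cv2.resize(im[y0:y0+150,x0:x0+160],None,fx=4,fy=4,interpolation=cv2.INTER_CUBIC))
E
```

```text
pos [629.3 311.6  97.9] yaw 17.2 fix rx,ry [-0.02  0.17] F [ 0.9 -0.5  0.6] grip 85.5 t 14.55
pos [626.8 310.7 267.1] yaw 17.2 fix rx,ry [ 0.04 -0.01] F [-0.3  0.3 -0.6] grip 92.9 t 15.25
```

View pics/w5.png

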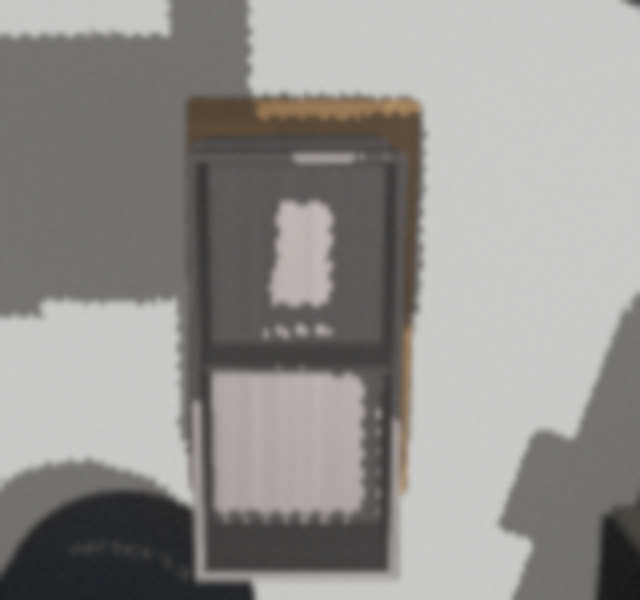

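The middle tier sits squarely. Its rim corners in the crop are (190,155), (406,153), (399,575) and (196,579). On to the shallow tier.

```bash
python3 - <<'E'
from h import *
c=dict(np.load("w5.npz"))
print(quad(c,np.array([(190,155),(406,153),(399,575),(196,579)])/4+[210,110]-.4,.112))
E
python3 -m pendant '[[-38,17,0,0,0,-7.7,1],[-38,17,0,0,0,-7.7,1],[-38,17,0,0,0,-7.7,1],[-38,17,-20,0,0,-7.7,1],[-36,17,-20,0,0,0,1],[0,0,-10,0,0,0,1],[0,0,0,0,0,0,1],[0,0,0,0,0,0,1]]' >/dev/null
python3 - <<'E'
from h import *
rep()
c=read_camera("wrist");np.savez("w6.npz",**c)
u=proj(c,[.435,.398,.04])[0];print(u)
im=c["img"];x0,y0=210,130
cv2.imwrite("pics/w6.png",cv2.resize(im[y0:y0+150,x0:x0+160],None,fx=4,fy=4,interpolation=cv2.INTER_CUBIC))
E
```

```text
(array([629.4, 311.7]), np.float64(17.1), array([ 55.8, 117.1,  57.5, 117.9]))
pos [427.4 392.7 198.7] yaw -15.0 fix rx,ry [ 0.55 -1.35] F [ 0.5  0.1 -0.1] grip 93.2 t 16.1
[292.87374908 208.03463888]
```

View pics/w6.png

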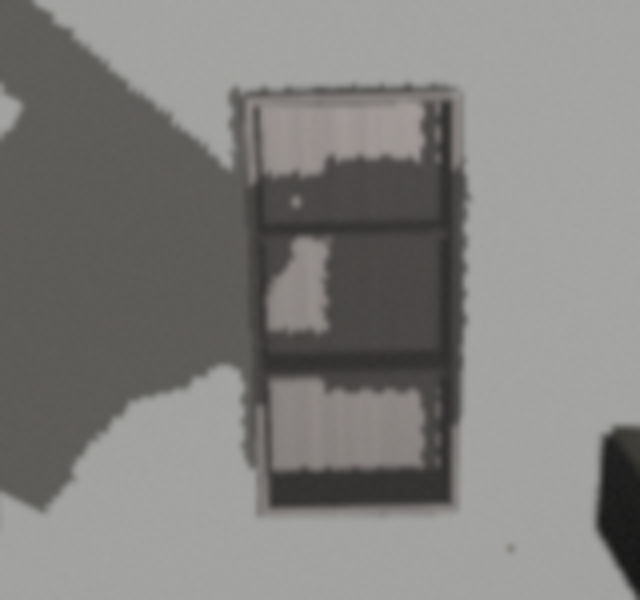

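The shallow tier has two cross walls, with corners (246,96), (462,92), (457,508) and (260,513).

```bash
python3 - <<'E'
from h import *
c=dict(np.load("w6.npz"))
print(quad(c,np.array([(246,96),(462,92),(457,508),(260,513)])/4+[210,130]-.4,.04))
E
python3 -m pendant '[[2,5,-40,0.5,-1.3,0.8,1],[0,0,-40,0,0,0,1],[0,0,-30,0,0,0,1],[0,0,0,0,0,0,1],[0,0,0,0,0,0,1]]' >/dev/null
python3 -c "
from h import *
rep()"
```

```text
(array([435.9, 404.4]), np.float64(-13.8), array([ 56.9, 116.9,  56.4, 117.6]))
pos [439.8 396.6  89.8] yaw -14.6 fix rx,ry [-0.24  0.6 ] F [-0.3 -0.   0.8] grip 93.2 t 16.65
```

```bash
python3 -m pendant '[[-6,8,-20,-0.2,0.6,0.8,1],[0,0,0,0,0,0,1],[-4,0,-20,0,0,0,1],[0,0,0,0,0,0,1],[0,0,0,0,0,0,1]]' >/dev/null
python3 -c "
from h import *
rep()"
```

```text
pos [439.  407.   60.2] yaw -14.0 fix rx,ry [-0.52  0.86] F [0.1 0.3 0.8] grip 93.3 t 17.15
```

```bash
python3 -m pendant '[[-6,-4.5,-16,-0.5,0.8,0,1],[0,0,0,0,0,0,1],[-2,0,-10,0,0,0,1],[0,0,0,0,0,0,1],[0,0,0,0,0,0,1]]' >/dev/null
python3 -c "
from h import *
rep()"
```

```text
pos [433.  402.9  36.1] yaw -14.0 fix rx,ry [-0.15  0.3 ] F [0.  0.4 0.5] grip 92.8 t 17.65
```

```bash
python3 -m pendant '[[3,1.5,-8,0,0.3,0,1],[0,0,0,0,0,0,1],[0,0,0,0,0,0,1]]' >/dev/null
python3 -c "
from h import *
rep()"
```

```text
pos [436.4 404.8  27.4] yaw -14.0 fix rx,ry [-0.15 -0.03] F [0.2 0.5 0.4] grip 93.2 t 17.95
```

```bash
python3 -m pendant '[[0,0,0,0,0,0,-1],[0,0,0,0,0,0,-1],[0,0,0,0,0,0,-1],[0,0,0,0,0,0,-1],[0,0,0,0,0,0,-1]]' 25 >/dev/null
python3 -c "
from h import *
rep()"
python3 -m pendant '[[0,0,20,0,0,0,-1],[0,0,40,0,0,0,-1],[0,0,45,0,0,0,-1],[0,0,45,0,0,0,-1],[0,0,45,0,0,0,-1],[0,0,0,0,0,0,-1]]' >/dev/null
python3 -c "
from h import *
rep()"
```

```text
pos [436.5 404.8  27.7] yaw -14.0 fix rx,ry [-0.16 -0.01] F [ 0.8  0.7 -0.6] grip 58.0 t 18.45
pos [432.5 402.3 226.7] yaw -14.0 fix rx,ry [ 0.09 -0.42] F [ 0.2  1.  -1.7] grip 57.8 t 19.05
```

```bash
python3 -m pendant '[[39,-18,0,0,0,7.8,-1],[39,-18,0,0,0,7.8,-1],[39,-18,0,0,0,7.8,-1],[39,-18,0,0,0,7.7,-1],[39,-18,0,0,0,0,-1],[0,0,0,0,0,0,-1],[0,0,0,0,0,0,-1],[0,0,0,0,0,0,-1]]' >/dev/null
python3 -c "
from h import *
rep()"
```

```text
pos [629.8 307.9 219.9] yaw 18.5 fix rx,ry [ 0.38 -0.82] F [-0.  -0.2 -1.4] grip 58.0 t 19.85
```

```bash
python3 -m pendant '[[2,4,-30,0.4,-0.8,-1.4,-1],[0,0,-25,0,0,0,-1],[0,0,-10,0,0,0,-1],[0,0,0,0,0,0,-1],[0,0,0,0,0,0,-1]]' >/dev/null
python3 -c "
from h import *
rep()"
```

```text
pos [626.9 316.  154.6] yaw 17.3 fix rx,ry [-0.1  -0.01] F [ 0.1 -0.2 -1.4] grip 57.5 t 20.35
```

```bash
python3 -m pendant '[[2.5,-4.5,-5,0,0,0,-1],[0,0,0,0,0,0,-1],[0,0,-5,0,0,0,-1],[0,0,0,0,0,0,-1]]' >/dev/null
python3 -c "
from h import *
rep()"
```

```text
pos [631.1 312.1 148.1] yaw 17.4 fix rx,ry [-0.2   0.34] F [-0.6  0.5 -2.8] grip 57.6 t 20.75
```

```bash
python3 -m pendant '[[-2,-0.5,-6,-0.2,0.3,-0.3,-1],[0,0,0,0,0,0,-1],[0,0,0,0,0,0,-1]]' >/dev/null
python3 -c "
from h import *
rep()"
```

```text
pos [629.3 311.4 141.9] yaw 17.0 fix rx,ry [-0.    0.05] F [ 0.4  0.2 -1.3] grip 57.9 t 21.05
```

```bash
python3 -m pendant '[[0,0,-5,0,0,0,-1],[0,0,0,0,0,0,-1]]' >/dev/null
python3 -c "
from h import *
rep()"
python3 -m pendant '[[0,0,-3,0,0,0,-1],[0,0,0,0,0,0,-1]]' >/dev/null
python3 -c "
from h import *
rep()"
```

```text
pos [629.2 311.4 136.4] yaw 17.0 fix rx,ry [-0.    0.04] F [ 0.  -0.3 -1.8] grip 57.7 t 21.25
pos [629.7 311.6 133.9] yaw 17.0 fix rx,ry [-0.03  0.13] F [ 0.3 -0.6 -0.9] grip 57.5 t 21.45
```

At seated height. Release, go up, look.

```bash
python3 -m pendant '[[0,0,-1,0,0,0,-1],[0,0,0,0,0,0,-0.1],[0,0,0,0,0,0,0.5],[0,0,0,0,0,0,1],[0,0,0,0,0,0,1],[0,0,0,0,0,0,1]]' >/dev/null
python3 -c "
from h import *
rep()"
python3 -m pendant '[[0,0,20,0,0,0,1],[0,0,40,0,0,0,1],[0,0,45,0,0,0,1],[0,0,45,0,0,0,1],[0,0,15,0,0,0,1],[0,0,0,0,0,0,1],[0,0,0,0,0,0,1]]' >/dev/null
python3 - <<'E'
from h import *
rep()
c=read_camera("wrist");np.savez("w7.npz",**c)
im=c["img"];x0,y0=210,110
cv2.imwrite("pics/w7.png",cv2.resize(im[y0:y0+150,x0:x0+160],None,fx=4,fy=4,interpolation=cv2.INTER_CUBIC))
E
```

```text
pos [630.  311.7 133.5] yaw 17.0 fix rx,ry [-0.04  0.19] F [ 0.7 -0.1  0.2] grip 85.2 t 22.05
pos [627.2 310.8 301.3] yaw 17.0 fix rx,ry [ 0.04 -0.1 ] F [ 0.2 -0.4 -0.5] grip 93.0 t 22.75
```

View pics/w7.png

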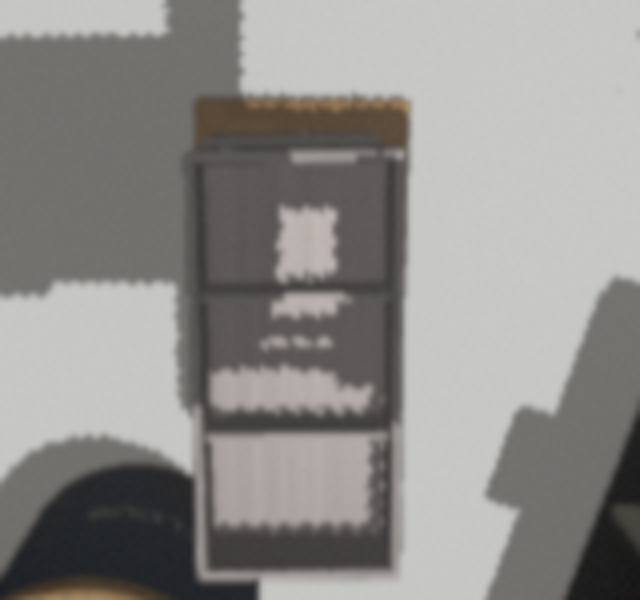

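The shallow tier is seated squarely. Its corners are (186,155), (408,152), (396,574) and (198,579). That makes 13 views. Next is the lid.

```bash
python3 - <<'E'
from h import *
c=dict(np.load("w7.npz"))
print(quad(c,np.array([(186,155),(408,152),(396,574),(198,579)])/4+[210,110]-.4,.146))
E
python3 -m pendant '[[-17,-42,0,0,0,-5.5,1],[-17,-42,0,0,0,0,1],[-17,-42,0,0,0,0,1],[-17,-42,0,0,0,0,1],[-17,-42,0,0,0,0,1],[-17,-42,0,0,0,0,1],[-17,-42,0,0,0,0,1],[-17,-42,-20,0,0,0,1],[-17,-42,-20,0,0,0,1],[-17,-42,-30,0,0,0,1],[-17,-42,-30,0,0,0,1],[0,0,0,0,0,0,1],[0,0,0,0,0,0,1],[0,0,0,0,0,0,1]]' >/dev/null
cat > lid.py <<'E'
from h import *
rep()
c=read_camera("wrist");im=c["img"]
hsv=cv2.cvtColor(im,cv2.COLOR_BGR2HSV)
m=cv2.inRange(hsv,(0,90,30),(20,255,255))
u=proj(c,[.437,-.157,.036])[0];print(u)
for q in cv2.findContours(m,0,1)[0]:
    if cv2.contourArea(q)<60: continue
    w=cast(c,q[:,0],.036)[:,:2]*1000;print(cv2.boundingRect(q),cv2.minAreaRect(w.astype(np.float32)))
cv2.imwrite("pics/lid.png",im)
E
python3 lid.py
```

```text
(array([629.6, 311.5]), np.float64(17.0), array([ 57.5, 117.1,  56.1, 117.9]))
pos [ 423.6 -148.2  178.7] yaw 11.4 fix rx,ry [-0.4  -2.44] F [-0.1  0.4  0.5] grip 93.1 t 24.2
[271.12018294 219.39806297]
(257, 332, 303, 34) ((564.0946044921875, 49.38945007324219), (36.086021423339844, 391.9504089355469), 10.74284553527832)
(164, 313, 71, 49) ((593.371826171875, -212.85748291015625), (65.0433578491211, 83.4959487915039), 11.572784423828125)
(446, 269, 35, 57) ((486.59295654296875, 80.87185668945312), (78.27200317382812, 37.91388702392578), 26.043331146240234)
(87, 269, 35, 57) ((565.2008666992188, -328.0088195800781), (36.108821868896484, 76.27723693847656), 87.03927612304688)
(262, 194, 12, 46) ((435.0732421875, -161.286376953125), (48.54130935668945, 11.635475158691406), 10.902462005615234)
```

View pics/lid.png

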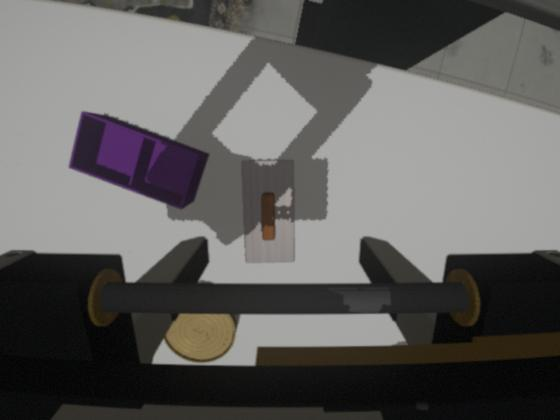

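```bash
python3 - <<'E'
from h import *
c=read_camera("wrist")
print(quad(c,[(242,160),(293.5,159),(295,262),(247,263)],.012))
E
python3 -m pendant '[[6,-12,-30,-0.4,-2.4,-0.3,1],[0,0,-30,0,0,0,1],[0,0,-30,0,0,0,1],[0,0,0,0,0,0,1],[0,0,0,0,0,0,1]]' >/dev/null
python3 lid.py
```

```text
(array([ 436.6, -159.6]), np.float64(12.6), array([ 56.1, 119.6,  56.5, 119.6]))
pos [ 437.  -157.2   92.2] yaw 11.8 fix rx,ry [0.41 0.75] F [0.5 0.1 0.9] grip 92.9 t 24.8
[284.76678775 229.3186602 ]
(257, 332, 303, 34) ((523.0287475585938, -21.7908935546875), (27.28934097290039, 278.4917297363281), 12.502363204956055)
(152, 327, 83, 40) ((559.4359741210938, -214.93289184570312), (40.58158493041992, 74.22357940673828), 12.446468353271484)
(446, 269, 35, 58) ((465.537109375, -0.2656707763671875), (57.483707427978516, 26.39244842529297), 27.43065643310547)
(87, 269, 35, 58) ((528.431396484375, -292.83819580078125), (27.691085815429688, 58.568851470947266), 87.30316925048828)
(272, 191, 17, 66) ((434.06292724609375, -161.34561157226562), (50.92331314086914, 12.125665664672852), 11.995087623596191)
```

```bash
python3 -m pendant '[[-4,-3.5,-20,0.4,0.7,0.2,1],[0,0,0,0,0,0,1],[-2,0,-18,0,0,0,1],[0,0,0,0,0,0,1],[0,0,0,0,0,0,1]]' >/dev/null
python3 -c "
from h import *
rep()"
```

```text
pos [ 437.3 -162.5   62.4] yaw 12.2 fix rx,ry [0.47 0.78] F [-0.4  0.1 -0. ] grip 93.0 t 25.35
```

```bash
python3 -m pendant '[[-4,1.5,-12,0.4,0.7,0,1],[0,0,0,0,0,0,1],[-1,0,-10,0,0,0,1],[0,0,0,0,0,0,1],[0,0,0,0,0,0,1]]' >/dev/null
python3 -c "
from h import *
rep()"
```

```text
pos [ 433.9 -161.8   41.7] yaw 12.2 fix rx,ry [0.19 0.27] F [ 0.8 -0.6  0.3] grip 93.2 t 25.85
```

```bash
python3 -m pendant '[[1.7,1,-7,0.2,0.3,0,1],[0,0,0,0,0,0,1],[0,0,-5,0,0,0,1],[0,0,0,0,0,0,1],[0,0,0,0,0,0,1]]' >/dev/null
python3 -c "
from h import *
rep()"
```

```text
pos [ 435.7 -160.8   28.4] yaw 12.2 fix rx,ry [-0.04 -0.08] F [-0.4  1.  -0.4] grip 93.2 t 26.35
```

```bash
python3 -m pendant '[[0,0,1,0,0,0,1],[0,0,0,0,0,0,-1],[0,0,0,0,0,0,-1],[0,0,0,0,0,0,-1],[0,0,0,0,0,0,-1],[0,0,0,0,0,0,-1],[0,0,0,0,0,0,-1],[0,0,0,0,0,0,-1],[0,0,0,0,0,0,-1],[0,0,0,0,0,0,-1]]' 25 >/dev/null
python3 -c "
from h import *
rep()"
python3 -m pendant '[[0,0,20,0,0,0,-1],[0,0,40,0,0,0,-1],[0,0,45,0,0,0,-1],[0,0,45,0,0,0,-1],[0,0,45,0,0,0,-1],[0,0,30,0,0,0,-1],[0,0,0,0,0,0,-1]]' >/dev/null
python3 -c "
from h import *
rep()"
```

```text
pos [ 435.9 -160.9   30. ] yaw 12.2 fix rx,ry [-0.01 -0.04] F [-0.1  0.6 -0.2] grip 25.7 t 27.35
pos [ 432.4 -158.7  262.7] yaw 12.2 fix rx,ry [-0.16 -0.27] F [ 0.5  0.  -0.8] grip 0.5 t 28.05
```

The fingers had not finished closing when the lift began, so the bar was missed. I'll open, look again and redo it.

```bash
python3 -m pendant '[[0,0,-40,0,0,0,1],[0,0,-40,0,0,0,1],[0,0,-40,0,0,0,1],[0,0,-20,0,0,0,1],[0,0,0,0,0,0,1],[0,0,0,0,0,0,1],[0,0,0,0,0,0,1],[0,0,0,0,0,0,1]]' >/dev/null
python3 lid.py
```

```text
pos [ 431.6 -158.1  118.9] yaw 12.2 fix rx,ry [-0.01 -0.04] F [-0.4  0.2 -0.6] grip 59.8 t 28.85
[283.70729411 226.17190447]
(176, 324, 368, 42) ((537.5170288085938, -51.8741455078125), (47.95431900024414, 376.83514404296875), 12.125483512878418)
(389, 270, 26, 59) ((483.67401123046875, -35.40287780761719), (62.74310302734375, 21.78885269165039), 22.333938598632812)
(153, 270, 26, 59) ((529.5715942382812, -248.97520446777344), (62.60117721557617, 21.55184555053711), 1.900919795036316)
(272, 193, 16, 58) ((434.3983154296875, -161.31826782226562), (50.21277618408203, 12.435595512390137), 13.76162338256836)
```

The lid has not moved: bar at (434.4,-161.3). Descending with a half-open jaw.

```bash
python3 -m pendant '[[2,-1,-20,0,0,0.3,0],[0,-1,-25,0,0,0,0],[0,0,-15,0,0,0,0],[0,0,0,0,0,0,0],[0,0,0,0,0,0,0]]' >/dev/null
python3 -c "
from h import *
rep()"
```

```text
pos [ 438.3 -163.2   63.2] yaw 12.5 fix rx,ry [0.45 0.64] F [0.5 0.5 0.2] grip 46.3 t 29.4
```

```bash
python3 -m pendant '[[-4.5,2,-12,0.4,0.6,0,0],[0,0,0,0,0,0,0],[-1,0,-10,0,0,0,0],[0,0,0,0,0,0,0],[0,0,0,0,0,0,0]]' >/dev/null
python3 -c "
from h import *
rep()"
```

```text
pos [ 434.2 -162.2   42.3] yaw 12.5 fix rx,ry [0.19 0.25] F [ 0.1 -0.2  0.2] grip 46.1 t 29.9
```

```bash
python3 -m pendant '[[1.3,1,-7,0.2,0.2,0,0],[0,0,0,0,0,0,0],[0,0,-5.5,0,0,0,0],[0,0,0,0,0,0,0],[0,0,0,0,0,0,-1],[0,0,0,0,0,0,-1],[0,0,0,0,0,0,-1],[0,0,0,0,0,0,-1],[0,0,0,0,0,0,-1],[0,0,0,0,0,0,-1],[0,0,0,0,0,0,-1],[0,0,0,0,0,0,-1]]' 25 >/dev/null
python3 -c "
from h import *
rep()"
```

```text
pos [ 435.9 -161.2   28.9] yaw 12.5 fix rx,ry [-0.01  0.07] F [-1.  -0.  -1.8] grip 13.8 t 31.1
```

Gripped (14 mm). Lift and carry.

```bash
python3 -m pendant '[[0,0,20,0,0,0,-1],[0,0,40,0,0,0,-1],[0,0,45,0,0,0,-1],[0,0,45,0,0,0,-1],[0,0,45,0,0,0,-1],[0,0,20,0,0,0,-1],[0,0,0,0,0,0,-1]]' >/dev/null
python3 -c "
from h import *
rep()"
python3 -m pendant '[[18,43,0,0,0,2,-1],[18,43,0,0,0,2.5,-1],[18,43,0,0,0,0,-1],[18,43,0,0,0,0,-1],[18,43,0,0,0,0,-1],[18,43,0,0,0,0,-1],[18,43,0,0,0,0,-1],[18,43,0,0,0,0,-1],[18,43,0,0,0,0,-1],[18,43,0,0,0,0,-1],[14,40,0,0,0,0,-1],[0,0,0,0,0,0,-1],[0,0,0,0,0,0,-1],[0,0,0,0,0,0,-1]]' >/dev/null
python3 -c "
from h import *
rep()"
```

```text
pos [ 431.5 -158.4  250.1] yaw 12.5 fix rx,ry [-0.24 -0.29] F [-0.2 -0.5 -2.7] grip 13.5 t 31.8
pos [619.  328.4 216.6] yaw 16.7 fix rx,ry [ 0.28 -2.52] F [-0.3 -0.6 -0.8] grip 13.8 t 33.2
```

```bash
python3 -m pendant '[[8,-10,0,0.2,-2.5,0.3,-1],[2,-7,-10,0,0,0,-1],[0,0,-10,0,0,0,-1],[0,0,0,0,0,0,-1],[0,0,0,0,0,0,-1]]' >/dev/null
python3 -c "
from h import *
rep()"
```

```text
pos [627.3 305.1 193. ] yaw 16.7 fix rx,ry [ 0.2  -0.34] F [-0.2 -0.5 -2.1] grip 13.8 t 33.7
```

```bash
python3 -m pendant '[[2.3,6.5,-4,0.2,-0.3,0.3,-1],[0,0,0,0,0,0,-1],[0,0,0,0,0,0,-1]]' >/dev/null
python3 -c "
from h import *
rep()"
```

```text
pos [630.  312.5 188.9] yaw 17.0 fix rx,ry [-0.05 -0.01] F [ 0.2 -0.1 -1.8] grip 14.1 t 34.0
```

```bash
python3 -m pendant '[[-0.5,-1,-6,0,0,0,-1],[0,0,-4,0,0,0,-1],[0,0,0,0,0,0,-1],[0,0,0,0,0,0,-1]]' >/dev/null
python3 -c "
from h import *
rep()"
```

```text
pos [629.3 312.1 178.2] yaw 17.0 fix rx,ry [-0.06 -0.  ] F [-0.4 -0.6 -1.3] grip 14.3 t 34.4
```

```bash
python3 -m pendant '[[0.3,-0.5,-4,0,0,0,-1],[0,0,0,0,0,0,-1]]' >/dev/null
python3 -c "
from h import *
rep()"
python3 -m pendant '[[0,0,-3,0,0,0,-1],[0,0,0,0,0,0,-1]]' >/dev/null
python3 -c "
from h import *
rep()"
```

```text
pos [629.6 311.6 173.9] yaw 17.0 fix rx,ry [-0.05 -0.  ] F [ 0.   0.2 -1. ] grip 13.9 t 34.6
pos [629.7 311.5 170.7] yaw 17.0 fix rx,ry [-0.06  0.01] F [-0.2  0.  -1.5] grip 13.8 t 34.8
```

```bash
python3 -m pendant '[[0,0,-2,0,0,0,-1],[0,0,0,0,0,0,-1]]' >/dev/null
python3 -c "
from h import *
rep()"
```

```text
pos [630.1 311.6 169.3] yaw 17.0 fix rx,ry [-0.08  0.08] F [ 0.5  0.4 -1.3] grip 13.9 t 35.0
```

The lid is at seated height (expected 169). Release, go up, move aside and look.

```bash
python3 -m pendant '[[0,0,-0.5,0,0,0,-0.6],[0,0,0,0,0,0,0],[0,0,0,0,0,0,0.4],[0,0,0,0,0,0,0.4],[0,0,0,0,0,0,0.4],[0,0,0,0,0,0,0.4]]' >/dev/null
python3 -c "
from h import *
rep()"
python3 -m pendant '[[0,0,15,0,0,0,0.4],[0,0,30,0,0,0,0.4],[0,0,40,0,0,0,0.4],[0,0,35,0,0,0,0.4],[-40,-20,0,0,0,0,0.4],[-45,-20,0,0,0,0,0.4],[-45,-20,0,0,0,0,0.4],[-45,-20,0,0,0,0,0.4],[0,0,0,0,0,0,0.4],[0,0,0,0,0,0,0.4]]' >/dev/null
python3 - <<'E'
from h import *
rep()
b=read_camera("scene");t=read_camera("top")
p=proj(b,[.628,.312,.08])[0].astype(int);q=proj(t,[.628,.312,.08])[0].astype(int);print(p,q)
f=lambda i,p,r:cv2.resize(i[max(0,p[1]-r):p[1]+r,p[0]-r:p[0]+r],(400,400),interpolation=cv2.INTER_CUBIC)
cv2.imwrite("pics/end.png",np.hstack([f(b["img"],p,40),f(t["img"],q,60)]))
E
```

```text
pos [630.6 311.8 169.6] yaw 17.0 fix rx,ry [-0.11  0.18] F [ 0.1  0.1 -0.2] grip 53.9 t 35.6
pos [449.8 228.9 291.1] yaw 17.0 fix rx,ry [-0.09  0.21] F [-0.5 -0.8 -0.2] grip 65.0 t 36.6
[276 175] [218 178]
```

View pics/end.png

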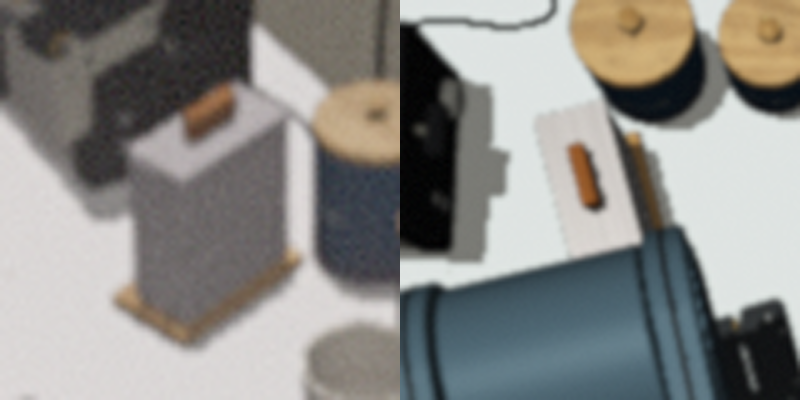

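The picture shows a continuous closed stack with the lid flush on it and no gaps. The last check is the bar's height by triangulation, and that the other objects have not moved.

Run:
```python
from h import *
o={}
for n,r in(("scene",(255,140,300,170)),("top",(195,160,235,200))):
    c=read_camera(n);im=c["img"];h=cv2.cvtColor(im,cv2.COLOR_BGR2HSV)
    m=cv2.inRange(h,(3,120,40),(14,255,255));k=np.zeros_like(m);k[r[1]:r[3],r[0]:r[2]]=255;m&=k
    q=max(cv2.findContours(m,0,1)[0],key=cv2.contourArea);M=cv2.moments(q);p=(M["m10"]/M["m00"],M["m01"]/M["m00"])
    for z in(.158,.164,.170,.176):print(n,np.round(p,1),z,(cast(c,[p],z)[0]*1000).round(1))
    a=cv2.imread(f"pics/{n}0.png");d=np.abs(a.astype(int)-im).max(2)
    for g,X in(("mug",[.6,.07,.05]),("tin",[.58,-.208,.04]),("timer",cast(read_camera("top"),[(127,216)],.05)[0])):
        u=proj(c,X)[0].astype(int);w=d[u[1]-14:u[1]+14,u[0]-14:u[0]+14];print(n,g,"changed frac",(w>40).mean().round(3))
```

```text
scene [277.5 155.9] 0.158 [641.5 327.5 158. ]
scene [277.5 155.9] 0.164 [637.2 319.9 164. ]
scene [277.5 155.9] 0.17 [633.  312.3 170. ]
scene [277.5 155.9] 0.176 [628.7 304.7 176. ]
scene mug changed frac 0.001
scene tin changed frac 0.0
scene timer changed frac 0.026
top [213.1 170.6] 0.158 [632.6 314.2 158. ]
top [213.1 170.6] 0.164 [631.4 313.1 164. ]
top [213.1 170.6] 0.17 [630.1 312.  170. ]
top [213.1 170.6] 0.176 [628.8 310.9 176. ]
top mug changed frac 0.0
top tin changed frac 0.0
top timer changed frac 0.0
```

```bash
python3 -c "
from bench import *
print(finish_job())"
```

```text
the job is handed in; nothing more can be done
None
```

The lunch box is assembled on its base in the order asked: deep tier, middle tier, shallow tier, then lid. I handed the job in at about 37 s on the robot's clock, with the gripper open and clear of the stack.

**Seating:** Each piece reached its seated height to within about 1 mm, with no contact force beyond a few newtons. The wrist views put the middle and shallow rims at (629, 312) mm and 17°, in line with the base. In the last picture the lid is flush and the stack has no gaps. The lid's bar, seen from two cameras, comes out at about 170 mm, which fits the expected 164 mm centre and 176 mm top.

**Other objects:** Image comparison shows no change at the mug and the tin. The timer shows none in the top view and 2.6 % of pixels changed in the scene view; I did not look into that. I did not go near the purple look-alike or check it afterwards.

**What went wrong or disagreed:**
- **Lid grasp:** The first try missed because I lifted before the fingers had closed. The lid had not moved, and the second try held.
- **Deep tier grasp:** The tool ended about 12 mm off sideways while closing on it, with no effect on the fit. After release the camera put that tier about 2 mm to the side of the tool, within the play.

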